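# Take the ball dish off the vibratory polisher

### The job

The polisher has finished: pull its locking pin and hang the pin by its loop on the hook of the little stand. Then take the dish by its arched handle, turn it a quarter turn anticlockwise (seen from above) in its seat to free its lugs, lift it straight up about 10 cm and keep it there, level, so that I can take the steel ball from it: keep the ball in the middle of the dish all the while, leave the other things on the desk alone, and finish still holding the dish up.

Things in the scene. Friction and masses are not known exactly. Their poses are not given: they have to be found in the camera images.
- polisher: Fixed vibratory polisher: grey housing 168 x 160 mm, round steel dish seat 156 mm across on top. Origin: under its middle, on the desk; z up, -x is the front with knob and switch. A lip round the seat (inner radius 57 mm, top 58 mm above the desk) holds down the dish's two lugs; it is open only at +y and -y.
- dish_seat (a point): Middle of the face the dish stands on, on the polisher's axis, 46 mm above the desk; axes as the polisher's. With the pin out the dish turns anticlockwise only, easily, without latch or spring, to an end stop about 97 degrees from the locked position; the lugs can come up from about 82 degrees on, so lift at 90.
- pin_hole (a point): Mouth of the pin's hole (12 mm wide) in a block on the lip, 68 mm above the desk, at (-63, -15) mm from the polisher's axis; the pin stands in it and blocks a lug of the dish.
- dish: Loose round steel dish with dark lining, 106 mm across, 28 mm high, about 300 g. Origin: centre of its underside; z up. Lugs 16 mm wide on +x and -x reach 69 mm out. Axes agree with the polisher's while locked. An arched handle 107 mm high stands over it in its yz plane (feet at y = +-50 mm). The lining falls only 7 degrees to the middle: more tilt than that, or a jerk, sends the ball off.
- dish_grip (a point): Centre of the black grip of the dish's handle, 97 mm above the dish's underside on its axis: a bar 54 mm long along the dish's y, 16 mm thick along its x, 20 mm high. 50 mm are free from the grip's underside down to the ball.
- dish_middle (a point): Middle of the dish's lining, 12 mm above the dish's underside, where the ball rests.
- ball_center (a point): Centre of the loose steel ball, 25 mm in diameter, 64 g, which lies in the middle of the dish.
- lock_pin: Loose steel locking pin with a D-shaped wire handle, 104 mm high, about 90 g. Origin: under its foot; z up along the pin. Shank 10 mm thick and 30 mm long, standing in the hole: raise it 35 mm to clear. Above a 19 mm collar the wire loop, in the pin's yz plane, 48 mm wide: its window is 36 mm wide and 45 mm high (z = 41 to 86 mm). On top a black grip bar.
- pin_eye (a point): Middle of the underside of the pin's grip bar, the top of the loop's window, 86 mm above the pin's foot; axes as the pin's. The grip bar above it is 18 mm high, 48 mm long along the pin's y and 12 mm thick along its x.
- hook_stand: Fixed dark steel stand. Origin: on the desk, under its upright 8 mm rod; z up. Round foot 90 mm across, centred 20 mm to its -x. From the top of the upright an 8 mm rod runs level to the stand's -x, its upper side 139 mm above the desk, and ends 91 mm out in an upturned tip whose top is 148 mm above the desk.
- hook_seat (a point): Point on the upper side of the hook's level rod, 50 mm out from the upright, 139 mm above the desk, where the pin's loop shall hang; axes as the stand's (-x towards the tip).
- tape_measure: Yellow and black pocket tape measure, 62 x 73 x 35 mm, lying on the desk; leave it alone.
- ink_bottle: Small white ink bottle with black label and cap, 39 mm across, 90 mm high; leave it alone.
- stapler: Desk stapler, 30 x 136 x 49 mm; leave it alone.

How it is judged:
By the outcome, as a careful person would: the job done as asked, in the order asked, and still so for the second after the job is handed in, while the arm keeps its last pose, push and grip.
It also fails if it takes over 58 s, if anything falls off the work surface, if the arm or the gripper's body presses on something with over 40 N, if the wrist force passes 120 N, or if a joint passes its speed limit or range.

### The arm

A 7-joint arm with a two-finger parallel gripper is mounted at the origin on a cart in front of the work surface, level with it; the furniture and walls round the work are solid. World frame = base frame: x ahead of the robot, y to its left, z up, the work surface at z = 0. Lengths are in m, angles in degrees, forces in N, time in s.
With the tool pointing down it reaches from about 0.425 to 0.875 m from the base axis. Payload 4.7 kg.
Tool frame: the origin (TCP) lies between the finger pads; the fingertips stand 19 mm ahead of it and the grasp point (between the pads) is the TCP; x points along the fingers, z is the direction in which the jaws open and shut, and the axes are right-handed (so a half turn about x gives the same grasp; the last joint's range is limited). The gripper opens to 87 mm and grips with 3 to 60 N. Pads are 19 mm wide; open, the fingers measure 117 mm over their backs; the gripper's body (75 mm by 190 mm) begins 51 mm behind the grasp point.
Start: joints at [66.813, 18.392, -4.016, 83.108, 1.295, 78.541, -3.26], TCP at [0.264, -0.594, 0.242] pointing down, gripper open.
Joint ranges: [-163.93, 163.93], [-17.29, 119.83], [-79.2, 71.16], [3.27, 140.29], [-89.18, 269.18], [5.43, 117.66], [-154.24, 154.24]. Speed limits (degrees/s): [147.25, 147.25, 180, 180, 180, 180, 180].

### API

Orientations are given as [roll, pitch, yaw] about the fixed x, y, z axes, in that order (R = Rz(yaw) Ry(pitch) Rx(roll)).
In Python, from cell import monitor, read_camera, camera_model, env, regions_of gives the robot as it stands. The module is installed in compiled form; this text tells all that it offers.
- The arm moves only by the tool step_arm, never from a script. Its argument "deltas" is a list of rows, each a list of 5 numbers: the gripper's target within -1 to 1 (fully open at 1, half-way at 0, shut at -1), then the shift along the tool's x, y, z in m, then the turn about the tool's x in degrees. A call has 1 to 12 rows; each row is the pose to reach, as a shift and turn from the pose commanded when the call began, along the tool's axes at that moment; what a row does not reach only later rows make up. A row lasts 1/8 s, in which the tool goes at most 62.5 mm and 10.7 degrees, less where a joint would pass 70% of its speed; a pose out of reach is approached as far as the arm can. A call with a gripper value outside its range is refused whole. The fingers move at their own pace and stop on an object; "newtons" is the grip in N (left out, the last holds). Time passes only in rows, so rows that repeat a pose let the fingers close. It gives the time, the measured TCP pose, the force and the opening at its end, in the units of the state.
- monitor.get_obs(): the state, without advancing time (a new reading comes with each control period).
- read_camera(name): name is "scene" or "top"; returns (picture, depth): 384x512x3 uint8, red, green, blue; 384x512 float32, m along the optical axis (not along the pixel's ray), 0 where there is no reading.
- camera_model(name): a dict with "fx", "fy", "cx", "cy" (pixels), "xyz" and "attitude" of the camera in the world. Camera axes: x right, y down, z forward; pixel columns grow to the right and rows downward; lengths in m; the calibration is good to about 2 mm. A picture is of the moment at which its call begins. camera_model takes no time and is no camera call.
- env.sign_off(): hands the job in, once; it reports no verdict.
Trained networks look in the newest picture that a camera, given by its name, has taken for a name from the list of things; names that differ only in an ending like _2 or _b are one class to them, and where a whole thing is asked for, a point or a joint stands for the part that bears it (a point fixed in the world has none). Each returns a list of dicts, best first, with "p" (0 to 1); they miss things now and then, are a little off and sometimes report something else, mostly with a low value. They report only what shows in the picture. A call takes as long as a camera call.
- regions_of(camera, thing): "pixels" (384x512 bool, what is visible of it) and "pixel" ([column, row] in pixels, amid what is visible of it).
The state is a dict: "time_s": time; "qpos": joint angles; "joint_velocities": joint speeds; "effort": joint torques, N m; "tool_pos": TCP position; "tool_rot": TCP orientation; "force": force on the tool from outside, world axes, zero at the start; "wrist_torque": the same for the moment, N m; "grip_width": finger opening in m.
Only numpy, scipy, OpenCV 4.12 (cv2) and the standard library are available. Lean on these libraries where they do the work, as an engineer would, in place of code of your own. Each camera call takes 0.05 s, during which the arm holds its last target. There are 200 camera calls.

## Working session

There is one attempt and no reset: what is moved stays moved. The work goes in short steps, Python scripts to look and compute and a tool call to move; the robot and the scene stay as the last step left them, time stands still between calls to the robot, and variables do not carry over. Pictures are saved under pics/ and viewed, about 8 in all and at most 12, crops included, and the job is handed in when it is done.

Besides the shell and the picture viewer there is one more tool, called after "Request:" as a command line: name --pt "numbers of a row" for each row, then --argument value for the rest. step_arm: Moves the arm, as the interface text tells. Its arguments: {"type":"object","properties":{"deltas":{"type":"array"},"newtons":{"type":"number"}},"required":["deltas"]}

```bash
mkdir -p pics; cat > h.py <<'E'
import numpy as np, cv2
from scipy.spatial.transform import Rotation as R
from cell import monitor, read_camera, camera_model, env, regions_of
def cam(n):
    m=camera_model(n); return m
def rotm(m):
    a=np.array(m["attitude"],float)
    return a if a.shape==(3,3) else (R.from_quat(a).as_matrix() if a.size==4 else R.from_euler('xyz',a,degrees=True).as_matrix())
def cloud(n,d):
    m=camera_model(n); v,u=np.mgrid[:384,:512]
    P=np.stack([(u-m["cx"])/m["fx"]*d,(v-m["cy"])/m["fy"]*d,d],-1)
    return P@rotm(m).T+np.array(m["xyz"])
def proj(n,p):
    m=camera_model(n); q=(np.atleast_2d(p)-np.array(m["xyz"]))@rotm(m)
    return np.c_[m["fx"]*q[:,0]/q[:,2]+m["cx"],m["fy"]*q[:,1]/q[:,2]+m["cy"]]
def save(n,im,s=1.5): cv2.imwrite(f"pics/{n}.png",cv2.resize(im[...,::-1],None,fx=s,fy=s))
E
python3 - <<'E'
from h import *
print(monitor.get_obs())
np.set_printoptions(precision=4,suppress=True)
ims=[]
for n in("scene","top"):
    print(n,camera_model(n)); im,d=read_camera(n); ims.append(im); np.savez(f"{n}0.npz",im=im,d=d)
    W=cloud(n,d)
    for t in("polisher","dish","lock_pin","hook_stand","ball_center","tape_measure","ink_bottle","stapler"):
        for r in regions_of(n,t)[:2]:
            k=r["pixels"]&(d>0); w=W[k]
            print(n,t,round(r["p"],2),r["pixel"],k.sum(),np.median(w,0) if k.any() else'',np.percentile(w,2,axis=0) if k.any() else '',np.percentile(w,98,axis=0) if k.any() else '')
save("a",np.vstack(ims),0.78)
save("sc",ims[0]);save("tp",ims[1])
E
```

```text
{'time_s': 0.0, 'qpos': array([66.81179669, 18.4395241 , -4.01696825, 83.17688811,  1.29514035,
       78.54019901, -3.25861667]), 'joint_velocities': array([-0.01800393,  0.00423965,  0.06243135,  0.0094973 , -0.00673633,
        0.00133778, -0.08941394]), 'effort': array([ 2.99601033e-04, -4.91286242e+01, -4.04215157e-01, -3.12530386e+01,
       -6.40545739e-02,  4.34926932e-02,  1.50933452e-04]), 'tool_pos': array([ 0.26409049, -0.5933519 ,  0.24043901]), 'tool_rot': array([-177.16848034,   89.88851265,  116.83229141]), 'force': array([-0.56119883,  0.74633838,  0.31004013]), 'wrist_torque': array([-0.01282569,  0.02311189,  0.04998952]), 'grip_width': 0.08710618642482075}
scene {'fx': 359.623426489264, 'fy': 359.623426489264, 'cx': 253.98457421823582, 'cy': 195.18292632066238, 'xyz': array([-0.1209, -0.5907,  0.489 ]), 'attitude': array([-115.5748,    1.1261,  -53.84  ])}
scene polisher 0.83 [184.6, 204.9] 1687 [0.4744 0.0904 0.0361] [0.431  0.0543 0.0049] [0.5911 0.229  0.0648]
scene lock_pin 0.52 [165.0, 171.4] 86 [0.458  0.1418 0.1355] [0.4543 0.1218 0.0733] [0.4655 0.1635 0.1
[... 1634 characters left out ...]
.6173 0.2264 0.0699]
top hook_stand 0.64 [281.5, 200.6] 871 [ 0.4946 -0.1636  0.0117] [ 0.4447 -0.2058  0.0053] [ 0.5364 -0.1259  0.1406]
top ball_center 0.49 [160.2, 182.5] 14 [0.524  0.1428 0.0814] [0.5212 0.137  0.0784] [0.5264 0.1482 0.0843]
top tape_measure 0.96 [228.1, 227.8] 604 [ 0.4104 -0.0283  0.0353] [ 0.3802 -0.064   0.0087] [0.4417 0.0049 0.039 ]
top ink_bottle 0.58 [247.1, 136.0] 235 [ 0.6504 -0.0826  0.0581] [ 0.6405 -0.1007  0.0004] [ 0.6724 -0.0637  0.0907]
top ink_bottle 0.5 [162.2, 179.2] 1484 [0.5259 0.1396 0.0644] [0.4832 0.0918 0.0478] [0.5786 0.1923 0.1542]
top stapler 0.83 [357.8, 204.7] 552 [ 0.4859 -0.3706  0.0492] [ 0.4565 -0.432   0.0072] [ 0.5181 -0.3194  0.053 ]
```

View pics/tp.png

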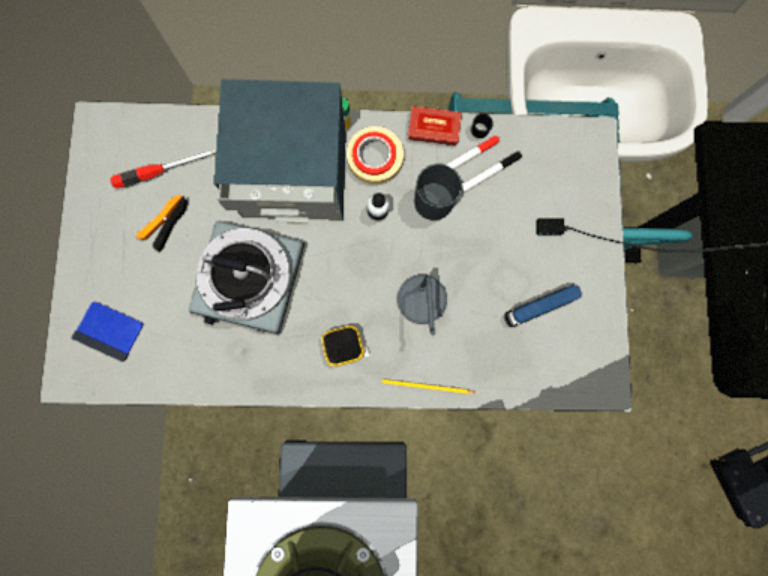

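View pics/sc.png

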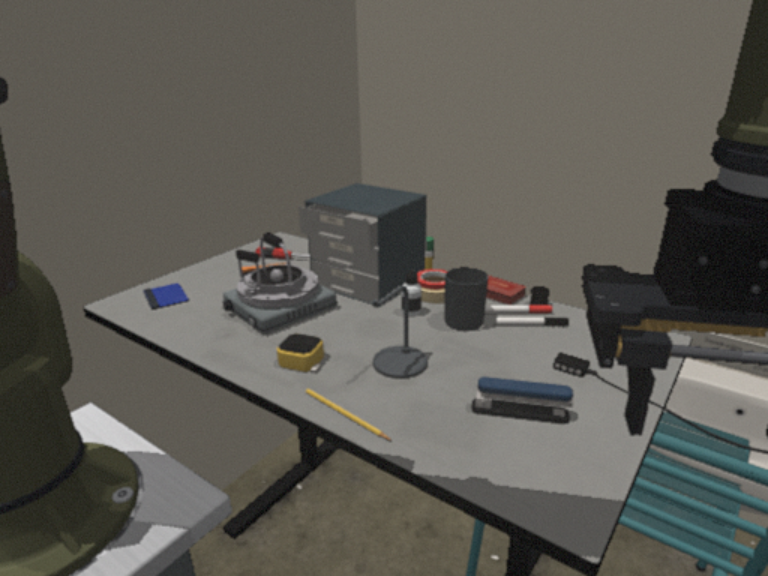

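```bash
python3 - <<'E'
from h import *
np.set_printoptions(precision=4,suppress=True)
out=[]
for n in("top","scene"):
    z=np.load(n+"0.npz"); d=z["d"]; W=cloud(n,d); X,Y,Z=W[...,0],W[...,1],W[...,2]; ok=d>0
    def bar(name,k):
        w=W[k]
        if len(w)<4: print(n,name,len(w));return
        c=w.mean(0); u,s,v=np.linalg.svd(w[:,:2]-c[:2],full_matrices=False); a=v[0]; t=(w[:,:2]-c[:2])@a; q=(w[:,:2]-c[:2])@v[1]
        print(n,name,len(w),"c",c,"ang",np.degrees(np.arctan2(a[1],a[0])),"mid",c[:2]+a*(t.max()+t.min())/2,"len",np.ptp(t),"wid",np.ptp(q),"z",np.percentile(w[:,2],[5,50,95]))
    reg=ok&(abs(X-.53)<.12)&(abs(Y-.14)<.12)
    bar("pinbar",reg&(Z>.125)&(X<.49)&(Y<.19))
    bar("dishbar",reg&(Z>.125)&(X>.49)&(X<.59)&(Z<.17))
    bar("dishbarTop",reg&(Z>.147)&(X>.49)&(X<.59)&(Z<.17))
    bar("hook",ok&(abs(X-.49)<.12)&(abs(Y+.17)<.1)&(Z>.128)&(Z<.16))
    f=ok&(abs(X-.49)<.08)&(abs(Y+.17)<.08)&(Z>.006)&(Z<.02); w=W[f]; print(n,"foot",cv2.minEnclosingCircle(w[:,:2].astype(np.float32)),len(w))
    # lip circle fit z .053-.062
    for lo,hi in((.054,.0625),(.066,.082)):
        k=reg&(Z>lo)&(Z<hi)&(np.hypot(X-.525,Y-.14)<.085); w=W[k]
        print(n,"circ",lo,len(w),cv2.minEnclosingCircle(w[:,:2].astype(np.float32)))
    k=reg&(Z>.02)&(Z<.045); print(n,"housing",cv2.minAreaRect(W[k][:,:2].astype(np.float32)))
    k=ok&(X>.5)&(X<1)&(abs(Y-.1)<.2)&(Z>.17); print(n,"cab",cv2.minAreaRect(W[k][:,:2].astype(np.float32)),W[k].min(0),W[k].max(0))
    im=z["im"]
    c=im[135:230,115:300] if n=="top" else im[140:265,130:310]
    out.append(cv2.resize(c,(780,int(c.shape[0]*780/c.shape[1])),interpolation=cv2.INTER_CUBIC))
cv2.imwrite("pics/crop0.png",cv2.resize(np.vstack(out),None,fx=.62,fy=.62)[...,::-1])
E
```

```text
top pinbar 119 c [0.4643 0.142  0.1407] ang -82.12496233247157 mid [0.4641 0.1431] len 0.04733908539347091 wid 0.011955260785310586 z [0.1327 0.1414 0.1444]
top dishbar 224 c [0.5284 0.1402 0.1488] ang 77.19130276900185 mid [0.5293 0.1442] len 0.09780328604593219 wid 0.015974916293919516 z [0.1344 0.1515 0.1551]
top dishbarTop 162 c [0.5292 0.1427 0.1523] ang -102.53883673604406 mid [0.5288 0.1413] len 0.05697885419300851 wid 0.01602675700865322 z [0.1486 0.1523 0.1554]
top hook 132 c [ 0.4705 -0.1678  0.1392] ang -176.10040847087058 mid [ 0.471  -0.1678] len 0.0911856377568711 wid 0.007978835378039915 z [0.1348 0.139  0.1469]
top foot ((0.47738999128341675, -0.16502895951271057), 0.06458156555891037) 711
top circ 0.054 1404 ((0.5301327109336853, 0.14405779540538788), 0.0784202516078949)
top circ 0.066 439 ((0.519048810005188, 0.14310282468795776), 0.06433014571666718)
top housing ((0.5477778911590576, 0.13201956450939178), (0.17714262008666992, 0.23205022513866425), 77.43474578857422)
top cab ((0.7142053246498108, 0.07149337977170944), (0.19507621228694916, 0.18457256257534027), 0.1
[... 549 characters left out ...]
scene hook 96 c [ 0.4617 -0.1685  0.1387] ang -176.2681019830911 mid [ 0.4672 -0.1682] len 0.09097616463126339 wid 0.007504391906046711 z [0.1337 0.1387 0.1464]
scene foot ((0.49383145570755005, -0.16545510292053223), 0.04486878961324692) 571
scene circ 0.054 454 ((0.5262323021888733, 0.14434628188610077), 0.07846943289041519)
scene circ 0.066 339 ((0.5156317353248596, 0.14560668170452118), 0.06353379040956497)
scene housing ((0.5456367135047913, 0.1309904158115387), (0.15662354230880737, 0.24466896057128906), 72.74174499511719)
scene cab ((0.7108248472213745, 0.07358995825052261), (0.18730349838733673, 0.20103932917118073), 89.62836456298828) [ 0.6107 -0.0204  0.17  ] [0.8111 0.1676 0.1927]
```

View pics/crop0.png

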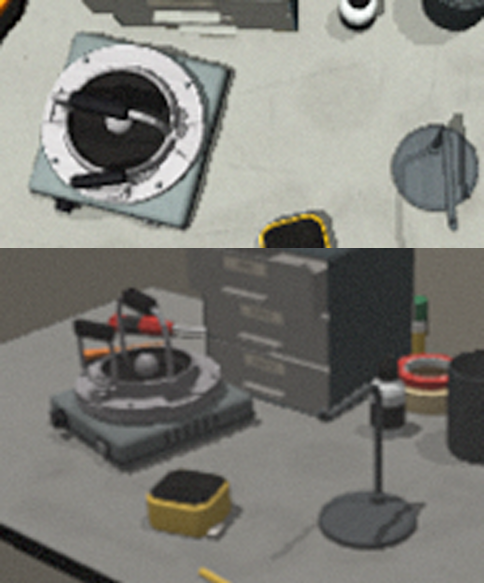

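```bash
cat >> h.py <<'E'
def go(cur_p,cur_r,targets):
    """targets: (x,y,z,jaw azimuth deg); prints tool-frame shift and turn from the current pose"""
    M=R.from_euler('xyz',cur_r,degrees=True).as_matrix(); az=np.degrees(np.arctan2(M[1,2],M[0,2]))
    print("pos",np.round(cur_p,4),"jaw az",round(az,1),"xdir",np.round(M[:,0],4))
    for t in targets:
        d=M.T@(np.array(t[:3])-cur_p); a=-(((t[3]-az)+90)%180-90)   # tool x is down
        print(t,np.round(d,4),"turn",round(a,1))
def now(*t):
    o=monitor.get_obs(); print("t",round(o["time_s"],2),"F",np.round(o["force"],1),"T",np.round(o["wrist_torque"],2),"w",round(o["grip_width"],4),"q",np.round(o["qpos"],0)); go(o["tool_pos"],o["tool_rot"],t)
E
python3 -c "
from h import *
now((.5,-.2,.25,-22),(.5,-.05,.25,-5),(.462,.143,.2,9))"
```

```text
t 0.9 F [-0.3  0.3 -0.3] T [-0.02 -0.02 -0.  ] w 0.0869 q [67. 18. -4. 83.  1. 79. -3.]
pos [ 0.2643 -0.5939  0.2416] jaw az -66.0 xdir [ 0.e+00 -1.e-04 -1.e+00]
(0.5, -0.2, 0.25, -22) [-0.0084  0.3755 -0.264 ] turn -44.0
(0.5, -0.05, 0.25, -5) [-0.0084  0.4365 -0.401 ] turn -61.0
(0.462, 0.143, 0.2, 9) [ 0.0415  0.4803 -0.5928] turn -75.0
```

Request:
step_arm --pt "0 -0.008 0.04 -0.03 -5" --pt "0 -0.008 0.09 -0.065 -10" --pt "0 -0.008 0.14 -0.1 -16" --pt "0 -0.008 0.19 -0.135 -22" --pt "0 -0.008 0.24 -0.17 -28" --pt "0 -0.008 0.29 -0.205 -34" --pt "0 -0.008 0.335 -0.235 -39" --pt "0 -0.008 0.375 -0.264 -44" --pt "0 -0.008 0.395 -0.31 -50" --pt "0 -0.008 0.415 -0.355 -55" --pt "0 -0.008 0.436 -0.4 -61" --pt "0 -0.008 0.45 -0.46 -66" --newtons 40

```text
time_s: 2.4
tool_pos: [0.4886, 0.0105, 0.2497]
tool_rot: [4.0, 89.9, 4.1]
force: [0.6, 0.6, -0.0]
grip_width: 0.0437
```

```bash
python3 -c "
from h import *
now((.462,.143,.2,9),(.462,.143,.146,9))"
```

```text
t 2.4 F [ 0.6  0.6 -0. ] T [ 0.03 -0.14 -0.01] w 0.0437 q [ 33.  -0. -37. 104.  -0.  77.  -4.]
pos [0.4886 0.0105 0.2497] jaw az 0.1 xdir [ 1.e-03  1.e-04 -1.e+00]
(0.462, 0.143, 0.2, 9) [ 0.0497  0.1325 -0.0265] turn -8.9
(0.462, 0.143, 0.146, 9) [ 0.1037  0.1325 -0.0265] turn -8.9
```

Request:
step_arm --pt "0 0.01 0.03 -0.006 -2" --pt "0 0.02 0.065 -0.013 -5" --pt "0 0.04 0.1 -0.02 -8" --pt "0 0.05 0.1325 -0.0265 -9" --pt "0 0.05 0.1325 -0.0265 -9" --pt "0 0.05 0.1325 -0.0265 -9"

```text
time_s: 3.15
tool_pos: [0.4621, 0.1411, 0.1992]
tool_rot: [-134.6, 90.0, -125.7]
force: [-0.3, -0.2, 0.4]
grip_width: 0.0434
```

```bash
python3 - <<'E'
from h import *
now((.462,.143,.146,9))
a,d=read_camera("scene"); b,_=read_camera("top")
c1=a[120:230,110:250]; c2=b[150:230,110:210]
c=np.vstack([cv2.resize(c1,(600,471),interpolation=2),cv2.resize(c2,(600,480),interpolation=2)])
cv2.imwrite("pics/p1.png",cv2.resize(c,None,fx=.62,fy=.62)[...,::-1])
E
```

```text
t 3.15 F [-0.3 -0.2  0.4] T [-0.03 -0.13 -0.06] w 0.0434 q [ 25.   2. -45. 108.   1.  71. -12.]
pos [0.4621 0.1411 0.1992] jaw az 9.0 xdir [-4.e-04 -5.e-04 -1.e+00]
(0.462, 0.143, 0.146, 9) [0.0532 0.002  0.0002] turn -0.0
```

View pics/p1.png

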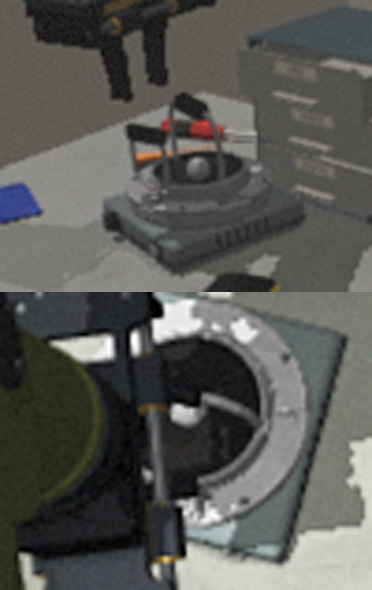

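```bash
python3 - <<'E'
from h import *
np.set_printoptions(precision=4,suppress=True)
p=np.array([.4621,.1411,.180]); j=np.array([np.cos(.157),np.sin(.157),0])
print(proj("scene",[p-j*.029,p,p+j*.029,[.462,.143,.133],[.464,.143,.142]]))
z,d=read_camera("scene");W=cloud("scene",d)
k=(d>0)&(W[...,2]>.178)&(W[...,2]<.2)&(abs(W[...,0]-.46)<.06)&(abs(W[...,1]-.141)<.04)
w=W[k]; t=(w[:,:2]-p[:2])@j[:2]; q=(w[:,:2]-p[:2])@np.array([-j[1],j[0]])
print(len(w),np.histogram(t,bins=np.arange(-.06,.061,.01)));
for s in(t<0,t>0): print(np.percentile(t[s],[2,50,98]),np.percentile(q[s],[2,50,98]),w[s].min(0))
r=regions_of("scene","lock_pin"); 
for x in r[:2]: print(x["p"],x["pixel"],x["pixels"].sum(), np.argwhere(x["pixels"]).min(0),np.argwhere(x["pixels"]).max(0))
E
```

```text
[[155.4065 158.2235]
 [162.8247 154.8176]
 [169.8896 151.5739]
 [164.5712 171.2475]
 [164.7186 167.9061]]
112 (array([ 0,  0, 36, 20,  0,  0,  0, 13, 43,  0,  0,  0]), array([-0.06, -0.05, -0.04, -0.03, -0.02, -0.01,  0.  ,  0.01,  0.02,
        0.03,  0.04,  0.05,  0.06]))
[-0.033  -0.0309 -0.0233] [-0.0106 -0.0023  0.0117] [0.4279 0.1258 0.1825]
[0.0187 0.0212 0.0286] [-0.0112 -0.004   0.0093] [0.4802 0.1335 0.181 ]
0.5 [166.4, 171.8] 159 [166 157] [193 171]
```

Request:
step_arm --pt "0 0.015 0.002 0.001 0" --pt "0 0.03 0.002 0.001 0" --pt "0 0.045 0.002 0.001 0" --pt "0 0.053 0.002 0.001 0" --pt "0 0.053 0.002 0.001 0" --pt "-1 0.053 0.002 0.001 0" --pt "-1 0.053 0.002 0.001 0" --pt "-1 0.053 0.002 0.001 0" --pt "-1 0.053 0.002 0.001 0"

```text
time_s: 4.47
tool_pos: [0.4627, 0.144, 0.1467]
tool_rot: [-19.4, 90.0, -10.4]
force: [2.4, 0.5, -0.6]
grip_width: 0.0118
```

```bash
python3 -c "
from h import *
now((.462,.143,.27,9))"
```

```text
t 4.47 F [ 2.4  0.5 -0.6] T [ 0.06 -0.36  0.  ] w 0.0118 q [ 24.   5. -46. 112.   4.  65. -15.]
pos [0.4627 0.144  0.1467] jaw az 9.0 xdir [ 6.e-04 -1.e-04 -1.e+00]
(0.462, 0.143, 0.27, 9) [-0.1233 -0.0009 -0.0008] turn -0.0
```

Request:
step_arm --pt "-1 -0.008 0 0 0" --pt "-1 -0.02 0 0 0" --pt "-1 -0.032 0 0 0" --pt "-1 -0.044 0 0 0" --pt "-1 -0.064 0 0 0" --pt "-1 -0.084 0 0 0" --pt "-1 -0.104 0 0 0" --pt "-1 -0.124 0 0 0" --pt "-1 -0.124 0 0 0"

```text
time_s: 5.6
tool_pos: [0.4634, 0.1444, 0.2723]
tool_rot: [-6.0, 89.8, 3.0]
force: [0.1, -0.2, -0.4]
grip_width: 0.0113
```

```bash
python3 -c "
from h import *
now((.475,.0,.27,9),(.465,-.08,.27,9),(.403,-.172,.27,4))"
```

```text
t 5.6 F [ 0.1 -0.2 -0.4] T [ 0.03 -0.07  0.03] w 0.0113 q [ 26.  -2. -45. 102.  -1.  79. -10.]
pos [0.4634 0.1444 0.2723] jaw az 9.0 xdir [ 3.5e-03  2.0e-04 -1.0e+00]
(0.475, 0.0, 0.27, 9) [ 0.0023 -0.1445 -0.0112] turn -0.0
(0.465, -0.08, 0.27, 9) [ 0.0023 -0.2219 -0.0336] turn -0.0
(0.403, -0.172, 0.27, 4) [ 0.0021 -0.3031 -0.1092] turn 5.0
```

Request:
step_arm --pt "-1 0.002 -0.03 -0.002 0" --pt "-1 0.002 -0.07 -0.005 0" --pt "-1 0.002 -0.11 -0.009 0" --pt "-1 0.002 -0.145 -0.011 0" --pt "-1 0.002 -0.185 -0.022 1" --pt "-1 0.002 -0.222 -0.034 2" --pt "-1 0.002 -0.245 -0.055 3" --pt "-1 0.002 -0.268 -0.076 4" --pt "-1 0.002 -0.29 -0.097 5" --pt "-1 0.002 -0.303 -0.109 5" --pt "-1 0.002 -0.303 -0.109 5" --pt "-1 0.002 -0.303 -0.109 5"

```text
time_s: 7.1
tool_pos: [0.4026, -0.1713, 0.2682]
tool_rot: [106.1, 90.0, 110.2]
force: [0.1, 1.0, -0.4]
grip_width: 0.0116
```

```bash
python3 - <<'E'
from h import *
np.set_printoptions(precision=4,suppress=True)
now((.403,-.172,.184,4),(.464,-.168,.184,4))
for n in("scene","top"):
    im,d=read_camera(n);W=cloud(n,d);X,Y,Z=W[...,0],W[...,1],W[...,2]
    k=(d>0)&(abs(X-.47)<.09)&(abs(Y+.17)<.05)&(Z>.128)&(Z<.155)
    print(n,k.sum(),W[k].min(0),W[k].max(0))
    if n=="scene":
        c=im[90:270,200:420]; cv2.imwrite("pics/h1.png",cv2.resize(c,None,fx=3,fy=3,interpolation=2)[...,::-1])
    for r in regions_of(n,"lock_pin")[:2]:
        w=W[r["pixels"]&(d>0)]; print(n,round(r["p"],2),r["pixel"],len(w),np.percentile(w,3,axis=0),np.percentile(w,97,axis=0))
E
```

```text
t 7.1 F [ 0.1  1.  -0.4] T [-0.02 -0.05 -0.03] w 0.0116 q [ 44.  -8. -22. 108.  -3.  79.  27.]
pos [ 0.4026 -0.1713  0.2682] jaw az 4.1 xdir [-0.0003  0.0007 -1.    ]
(0.403, -0.172, 0.184, 4) [ 0.0842 -0.0008  0.0004] turn 0.1
(0.464, -0.168, 0.184, 4) [ 0.0841 -0.0011  0.0615] turn 0.1
scene 96 [ 0.4203 -0.1735  0.1305] [ 0.5133 -0.161   0.149 ]
scene 0.76 [252.9, 173.9] 346 [ 0.3943 -0.1939  0.1618] [ 0.4058 -0.1477  0.2636]Traceback (most recent call last):
  File "<stdin>", line 7, in <module>
    return umr_minimum(a, axis, None, out, keepdims, initial, where)
ValueError: zero-size array to reduction operation minimum which has no identity
```

View pics/h1.png

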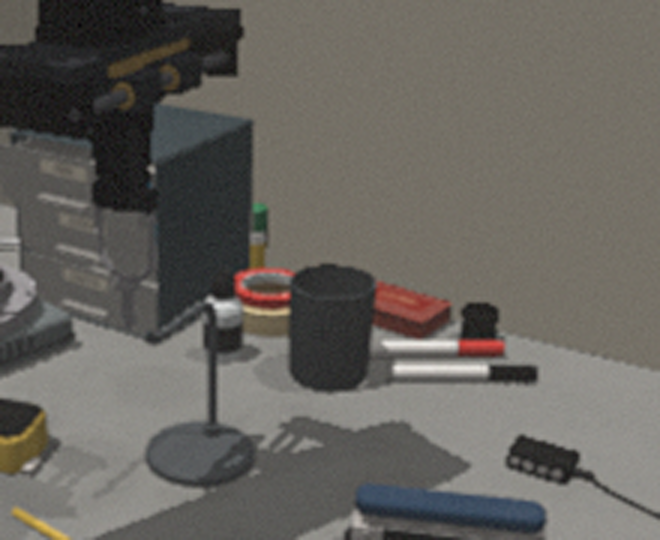

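Request:
step_arm --pt "-1 0.012 0 -0.001 0" --pt "-1 0.032 0 -0.001 0" --pt "-1 0.052 0 -0.001 0" --pt "-1 0.072 0 -0.001 0" --pt "-1 0.084 0 -0.001 0" --pt "-1 0.084 0 -0.001 0" --pt "-1 0.084 0 -0.001 0"

```text
time_s: 8.12
tool_pos: [0.4017, -0.1725, 0.1851]
tool_rot: [-33.4, 89.9, -29.4]
force: [1.2, -0.4, -0.9]
grip_width: 0.012
```

```bash
python3 - <<'E'
from h import *
np.set_printoptions(precision=4,suppress=True)
now((.464,-.168,.184,4),(.464,-.168,.161,4))
n="scene"
im,d=read_camera(n);W=cloud(n,d);X,Y,Z=W[...,0],W[...,1],W[...,2]
c=im[120:260,210:330]; cv2.imwrite("pics/h2.png",cv2.resize(c,None,fx=4,fy=4,interpolation=2)[...,::-1])
for r in regions_of(n,"lock_pin")[:2]:
        w=W[r["pixels"]&(d>0)]; print(n,round(r["p"],2),r["pixel"],len(w),np.percentile(w,3,axis=0),np.percentile(w,97,axis=0))
E
```

```text
t 8.12 F [ 1.2 -0.4 -0.9] T [ 0.02 -0.09 -0.03] w 0.012 q [ 44.  -5. -23. 115.  -2.  69.  26.]
pos [ 0.4017 -0.1725  0.1851] jaw az 4.0 xdir [ 0.001  -0.0005 -1.    ]
(0.464, -0.168, 0.184, 4) [0.0012 0.0001 0.0624] turn 0.0
(0.464, -0.168, 0.161, 4) [0.0242 0.0001 0.0624] turn 0.0
scene 0.68 [184.8, 178.5] 788 [0.4762 0.0931 0.0485] [0.5842 0.1978 0.1528]
```

View pics/h2.png

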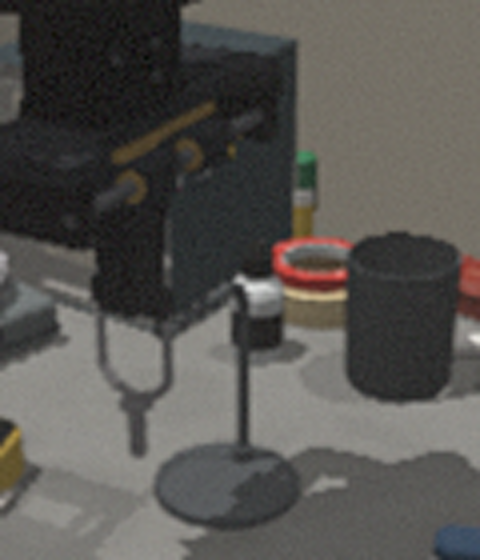

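Request:
step_arm --pt "-1 0.001 0 0.006 0" --pt "-1 0.001 0 0.014 0" --pt "-1 0.001 0 0.022 0" --pt "-1 0.001 0 0.03 0" --pt "-1 0.001 0 0.03 0"

```text
time_s: 8.85
tool_pos: [0.4319, -0.17, 0.1835]
tool_rot: [78.7, 90.0, 82.8]
force: [-1.4, 0.9, -1.1]
grip_width: 0.0116
```

```bash
python3 - <<'E'
from h import *
now((.464,-.168,.184,4),(.464,-.168,.162,4))
im,d=read_camera("scene")
c=im[160:250,220:310]; cv2.imwrite("pics/h3.png",cv2.resize(c,None,fx=5,fy=5,interpolation=2)[...,::-1])
E
```

```text
t 8.85 F [-1.4  0.9 -1.1] T [ 0.   -0.08  0.04] w 0.0116 q [ 43.  -1. -24. 112.  -1.  69.  23.]
pos [ 0.4319 -0.17    0.1835] jaw az 4.0 xdir [ 0.e+00  4.e-04 -1.e+00]
(0.464, -0.168, 0.184, 4) [-0.0005 -0.0002  0.0322] turn 0.0
(0.464, -0.168, 0.162, 4) [ 0.0215 -0.0002  0.0322] turn 0.0
```

View pics/h3.png

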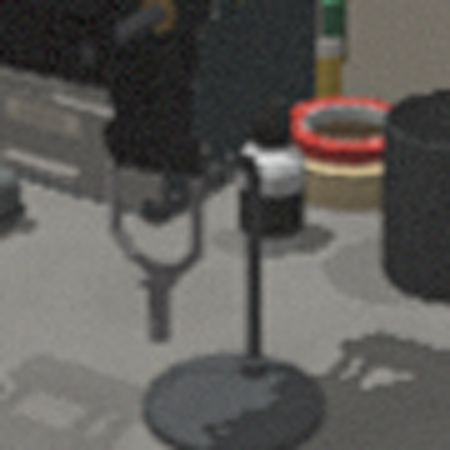

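Request:
step_arm --pt "-1 0 0 0.008 0" --pt "-1 0 0 0.016 0" --pt "-1 0 0 0.025 0" --pt "-1 0 0 0.032 0" --pt "-1 0 0 0.032 0" --pt "-1 0.007 0 0.032 0" --pt "-1 0.014 0 0.032 0" --pt "-1 0.019 0 0.032 0" --pt "-1 0.021 0 0.032 0" --pt "-1 0.021 0 0.032 0"

```text
time_s: 10.15
tool_pos: [0.463, -0.168, 0.1624]
tool_rot: [175.0, 90.0, 179.0]
force: [0.5, -0.3, -0.4]
grip_width: 0.0114
```

```bash
python3 - <<'E'
from h import *
now((.464,-.168,.161,4))
E
```

```text
t 10.15 F [ 0.5 -0.3 -0.4] T [ 0.05 -0.05 -0.02] w 0.0114 q [ 41.   4. -25. 110.   2.  67.  19.]
pos [ 0.463  -0.168   0.1624] jaw az 4.0 xdir [-3.e-04  0.e+00 -1.e+00]
(0.464, -0.168, 0.161, 4) [ 0.0014 -0.      0.001 ] turn -0.0
```

Request:
step_arm --pt "-1 0.001 0 0 0" --pt "-1 0.002 0 0 0" --pt "-1 0.002 0 0 0"

```text
time_s: 10.52
tool_pos: [0.4634, -0.1681, 0.1614]
tool_rot: [-48.0, 90.0, -44.0]
force: [-1.6, 0.4, 5.4]
grip_width: 0.0119
```

Request:
step_arm --pt "-0.6 0 0 0 0" --pt "-0.4 0 0 0 0" --pt "-0.3 0 0 0 0" --pt "-0.3 0 0 0 0" --pt "-0.3 -0.01 0 0 0" --pt "-0.3 -0.03 0 0 0" --pt "-0.3 -0.06 0 0 0" --pt "-0.3 -0.1 0 0 0" --pt "-0.3 -0.1 0 0 0"

```text
time_s: 11.65
tool_pos: [0.4652, -0.1686, 0.2647]
tool_rot: [-29.5, 89.6, -25.5]
force: [0.0, -0.8, 0.8]
grip_width: 0.0304
```

```bash
python3 - <<'E'
from h import *
np.set_printoptions(precision=4,suppress=True)
now((.48,-.05,.26,-10),(.527,.1435,.26,-13),(.527,.1435,.157,-13))
im,d=read_camera("scene");W=cloud("scene",d);X,Y,Z=W[...,0],W[...,1],W[...,2]
k=(d>0)&(abs(X-.46)<.025)&(abs(Y+.17)<.04)&(Z>.03)&(Z<.19); print(k.sum(),W[k].min(0),W[k].max(0),W[k].mean(0))
c=im[160:250,220:310]; cv2.imwrite("pics/h4.png",cv2.resize(c,None,fx=5,fy=5,interpolation=2)[...,::-1])
# cabinet/dish geometry again, unobstructed
k=(d>0)&(X>.59)&(X<.65)&(abs(Y-.07)<.12)&(Z>.15);print("cab",W[k].min(0),W[k].max(0))
E
```

```text
t 11.65 F [ 0.  -0.8  0.8] T [ 0.02 -0.12  0.02] w 0.0304 q [ 42.  -1. -25. 102.  -0.  78.  21.]
pos [ 0.4652 -0.1686  0.2647] jaw az 4.0 xdir [ 0.0066 -0.0032 -1.    ]
(0.48, -0.05, 0.26, -10) [0.0044 0.1173 0.0231] turn 14.0
(0.527, 0.1435, 0.26, -13) [0.0041 0.307  0.0834] turn 17.0
(0.527, 0.1435, 0.157, -13) [0.1071 0.3074 0.0828] turn 17.0
367 [ 0.4354 -0.1916  0.0538] [ 0.4658 -0.1433  0.1585] [ 0.4585 -0.1697  0.1235]
cab [ 0.6124 -0.0192  0.15  ] [0.6499 0.1659 0.192 ]
```

View pics/h4.png

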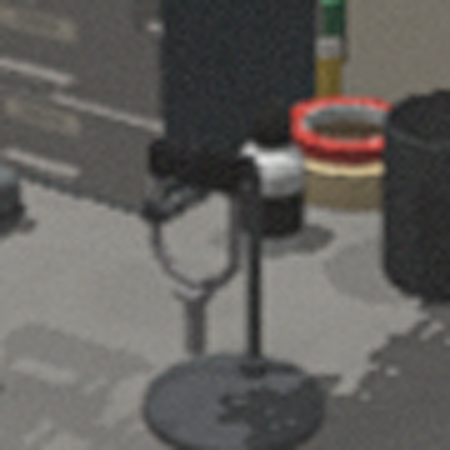

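Request:
step_arm --pt "-0.1 0.003 0.03 0.006 4" --pt "0 0.004 0.075 0.015 8" --pt "0 0.004 0.117 0.023 14" --pt "0 0.004 0.165 0.037 15" --pt "0 0.004 0.21 0.052 16" --pt "0 0.004 0.255 0.067 17" --pt "0 0.004 0.29 0.078 17" --pt "0 0.02 0.307 0.083 17" --pt "0 0.04 0.307 0.083 17" --pt "0 0.06 0.307 0.083 17" --pt "0 0.06 0.307 0.083 17" --pt "0 0.06 0.307 0.083 17"

```text
time_s: 13.2
tool_pos: [0.5246, 0.144, 0.2008]
tool_rot: [122.5, 90.0, 109.5]
force: [0.0, 0.6, 0.2]
grip_width: 0.0433
```

```bash
python3 - <<'E'
from h import *
np.set_printoptions(precision=4,suppress=True)
now((.527,.1435,.157,-13))
im,d=read_camera("scene");W=cloud("scene",d);X,Y,Z=W[...,0],W[...,1],W[...,2]
o=monitor.get_obs();p=o["tool_pos"];a=np.radians(-13);j=np.array([np.cos(a),np.sin(a)]);b=np.array([-j[1],j[0]])
def rep(nm,k):
    w=W[k]; t=(w[:,:2]-p[:2])@j; q=(w[:,:2]-p[:2])@b
    print(nm,len(w),"t",np.percentile(t,[2,50,98]),"q",np.percentile(q,[2,50,98]),"z",w[:,2].min(),w[:,2].max())
ok=(d>0)&(np.hypot(X-p[0],Y-p[1])<.07)
T=(W[...,:2]-p[:2])@j
rep("near finger",ok&(Z>p[2]-.017)&(Z<p[2]+.01)&(T<0)); rep("far finger",ok&(Z>p[2]-.017)&(Z<p[2]+.01)&(T>0))
rep("bar",ok&(Z>.136)&(Z<.157)&(abs(T)<.03))
print(proj("scene",[[.527,.1435,.143],p]))
c=im[110:230,120:260]; cv2.imwrite("pics/d1.png",cv2.resize(c,None,fx=4,fy=4,interpolation=2)[...,::-1])
E
```

```text
t 13.2 F [0.  0.6 0.2] T [-0.02 -0.08 -0.01] w 0.0433 q [ 21.  11. -43. 100.   8.  72. -37.]
pos [0.5246 0.144  0.2008] jaw az -13.0 xdir [-0.      0.0001 -1.    ]
(0.527, 0.1435, 0.157, -13) [0.0438 0.0001 0.0025] turn -0.0
near finger 63 t [-0.0344 -0.0317 -0.0237] q [-0.0121 -0.0067  0.0117] z 0.18434248916108692 0.21093504377708489
far finger 64 t [0.0189 0.0209 0.0283] q [-0.0112 -0.006   0.0116] z 0.18446026683529332 0.21111960759872128
bar 110 t [-0.0068 -0.003   0.007 ] q [-0.0376 -0.01    0.0258] z 0.13632668956250832 0.1551618378688044
[[181.7515 160.7418]
 [178.771  140.9428]]
```

View pics/d1.png

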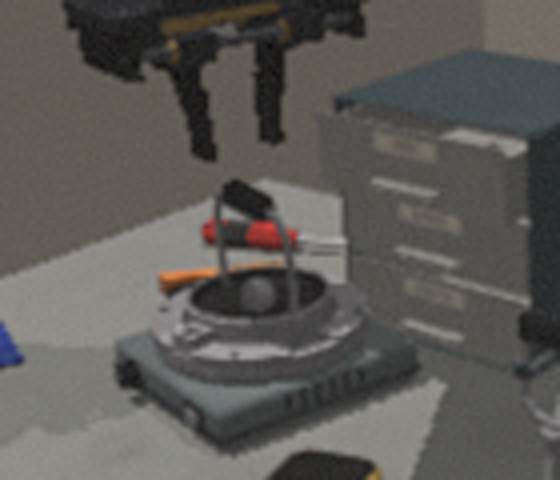

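Request:
step_arm --pt "0 0.01 0 0.003 0" --pt "0 0.025 0 0.003 0" --pt "0 0.037 0 0.003 0" --pt "0 0.0435 0 0.003 0" --pt "-0.3 0.0435 0 0.003 0" --pt "-0.45 0.0435 0 0.003 0" --pt "-0.52 0.0435 0 0.003 0" --pt "-0.56 0.0435 0 0.003 0" --pt "-0.59 0.0435 0 0.003 0" --pt "-0.61 0.0435 0 0.003 0" --newtons 15

```text
time_s: 14.5
tool_pos: [0.5276, 0.1433, 0.1571]
tool_rot: [-4.2, 90.0, -17.2]
force: [0.8, 0.0, -0.4]
grip_width: 0.0176
```

Request:
step_arm --pt "-0.64 0 0 0 0" --pt "-0.67 0 0 0 0" --pt "-0.7 0 0 0 0" --pt "-0.8 0 0 0 0" --newtons 15

```text
time_s: 15.0
tool_pos: [0.5277, 0.1431, 0.1571]
tool_rot: [-16.6, 90.0, -29.6]
force: [2.6, -0.7, 0.7]
grip_width: 0.0159
```

```bash
python3 - <<'E'
from h import *
np.set_printoptions(precision=4,suppress=True)
now((.528,.144,.157,-13))
for n in("scene","top"):
    im,d=read_camera(n);W=cloud(n,d)
    for r in regions_of(n,"ball_center")[:1]:
        w=W[r["pixels"]&(d>0)]; print(n,r["p"],r["pixel"],len(w),w.mean(0) if len(w) else '')
    print(proj(n,[.5275,.144,.0705]))
E
```

```text
t 15.0 F [ 2.6 -0.7  0.7] T [-0.2  -0.53  0.  ] w 0.0159 q [ 20.  13. -43. 103.  10.  68. -39.]
pos [0.5277 0.1431 0.1571] jaw az -13.0 xdir [ 0.0004 -0.0002 -1.    ]
(0.528, 0.144, 0.157, -13) [0.0001 0.0009 0.0001] turn -0.0
[[184.4094 184.1777]]
[[159.7931 181.3496]]
```

Request:
step_arm --pt "-1 0 0 0.001 0" --pt "-1 0 0 0.001 0" --pt "-1 0 0 0.001 -0.5" --pt "-1 0 0 0.001 -1.5" --pt "-1 0 0 0.001 -3" --pt "-1 0 0 0.001 -5" --pt "-1 0 0 0.001 -7" --pt "-1 0 0 0.001 -8.5" --pt "-1 0 0 0.001 -9.5" --pt "-1 0 0 0.001 -10" --pt "-1 0 0 0.001 -10" --newtons 40

```text
time_s: 16.58
tool_pos: [0.5286, 0.1432, 0.1571]
tool_rot: [24.8, 90.0, 21.8]
force: [1.4, -0.2, 2.1]
grip_width: 0.0157
```

```bash
python3 - <<'E'
from h import *
now()
E
```

```text
t 16.57 F [ 1.4 -0.2  2.1] T [ 0.14 -0.24 -0.09] w 0.0157 q [ 21.  14. -44. 103.  10.  68. -29.]
pos [0.5286 0.1432 0.1571] jaw az -3.0 xdir [ 4.e-04  2.e-04 -1.e+00]
```

Request:
step_arm --pt "-1 0 0 0 -1" --pt "-1 0 0 0 -3" --pt "-1 0 0 0 -6" --pt "-1 0 0 0 -10" --pt "-1 0 0 0 -14" --pt "-1 0 0 0 -18" --pt "-1 0 0 0 -22" --pt "-1 0 0 0 -26" --pt "-1 0 0 0 -30" --pt "-1 0 0 0 -34" --pt "-1 0 0 0 -38" --pt "-1 0 0 0 -41"

```text
time_s: 18.08
tool_pos: [0.5289, 0.1449, 0.1573]
tool_rot: [23.6, 89.8, 61.8]
force: [2.1, 3.3, 1.2]
grip_width: 0.0156
```

Request:
step_arm --pt "-1 0 0 0 -3" --pt "-1 0 0 0 -6" --pt "-1 0 0 0 -10" --pt "-1 0 0 0 -14" --pt "-1 0 0 0 -18" --pt "-1 0 0 0 -22" --pt "-1 0 0 0 -26" --pt "-1 0 0 0 -30" --pt "-1 0 0 0 -34" --pt "-1 0 0 0 -37" --pt "-1 0 0 0 -38.5" --pt "-1 0 0 0 -39"

```text
time_s: 19.58
tool_pos: [0.5285, 0.1441, 0.1572]
tool_rot: [-4.4, 89.9, 72.7]
force: [0.5, 2.7, 2.7]
grip_width: 0.0155
```

```bash
python3 - <<'E'
from h import *
np.set_printoptions(precision=4,suppress=True)
now()
for n in("scene","top"):
    im,d=read_camera(n);W=cloud(n,d)
    for r in regions_of(n,"ball_center")[:1]:
        w=W[r["pixels"]&(d>0)]; print(n,r["p"],r["pixel"],len(w),w.mean(0) if len(w) else '')
    print(proj(n,[.5285,.1435,.0705]))
    c=im[110:230,110:250]; cv2.imwrite(f"pics/r_{n}.png",cv2.resize(c,None,fx=4,fy=4,interpolation=2)[...,::-1])
E
```

```text
t 19.57 F [0.5 2.7 2.7] T [ 0.95 -0.36 -0.26] w 0.0155 q [ 31.  17. -56. 102.  15.  69.  47.]
pos [0.5285 0.1441 0.1572] jaw az 77.0 xdir [ 0.0005  0.0015 -1.    ]
[[184.7811 184.1003]]
[[160.0183 180.9621]]
```

View pics/r_scene.png

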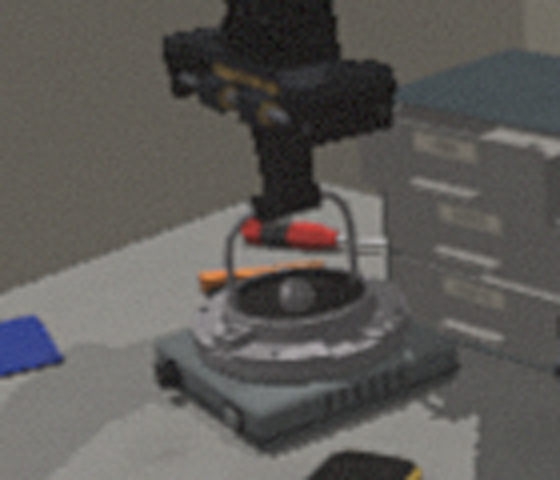

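Request:
step_arm --pt "-1 0 0 0.0005 0" --pt "-1 0 0 0.001 0" --pt "-1 0 0 0.001 0"

```text
time_s: 20.15
tool_pos: [0.5286, 0.1436, 0.1571]
tool_rot: [175.4, 89.9, -107.6]
force: [-1.3, 2.5, 4.9]
grip_width: 0.0155
```

```bash
python3 - <<'E'
from h import *
now()
E
```

```text
t 20.15 F [-1.3  2.5  4.9] T [ 0.46 -0.09 -0.12] w 0.0155 q [ 31.  17. -56. 102.  15.  69.  47.]
pos [0.5286 0.1436 0.1571] jaw az 77.0 xdir [-3.e-04 -9.e-04 -1.e+00]
```

Request:
step_arm --pt "-1 -0.0005 0 0 0" --pt "-1 -0.001 0 0 0" --pt "-1 -0.002 0 0 0" --pt "-1 -0.003 0 0 0" --pt "-1 -0.0045 0 0 0" --pt "-1 -0.006 0 0 0" --pt "-1 -0.008 0 0 0" --pt "-1 -0.01 0 0 0" --pt "-1 -0.0115 0 0 0" --pt "-1 -0.0125 0 0 0" --pt "-1 -0.013 0 0 0" --pt "-1 -0.013 0 0 0"

```text
time_s: 21.65
tool_pos: [0.5285, 0.1441, 0.17]
tool_rot: [127.4, 90.0, -155.6]
force: [-0.4, -0.9, -4.1]
grip_width: 0.0155
```

```bash
python3 - <<'E'
from h import *
np.set_printoptions(precision=4,suppress=True)
now()
im,d=read_camera("scene")
print(proj("scene",[.5285,.1436,.0835]))
c=im[110:230,110:250]; cv2.imwrite(f"pics/l1.png",cv2.resize(c,None,fx=4,fy=4,interpolation=2)[...,::-1])
E
```

```text
t 21.65 F [-0.4 -0.9 -4.1] T [ 0.09 -0.12 -0.03] w 0.0155 q [ 31.  16. -57. 102.  14.  70.  48.]
pos [0.5285 0.1441 0.17  ] jaw az 77.0 xdir [-0.0003 -0.0001 -1.    ]
[[184.2954 179.9808]]
```

View pics/l1.png

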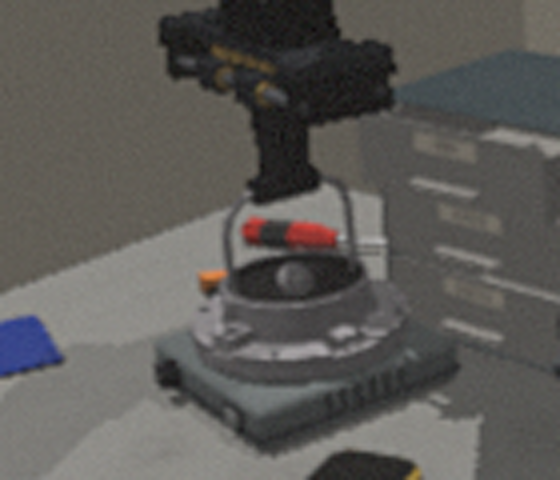

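Request:
step_arm --pt "-1 -0.0005 0 0 0" --pt "-1 -0.0015 0 0 0" --pt "-1 -0.003 0 0 0" --pt "-1 -0.005 0 0 0" --pt "-1 -0.0075 0 0 0" --pt "-1 -0.0105 0 0 0" --pt "-1 -0.014 0 0 0" --pt "-1 -0.018 0 0 0" --pt "-1 -0.022 0 0 0" --pt "-1 -0.026 0 0 0" --pt "-1 -0.03 0 0 0" --pt "-1 -0.034 0 0 0"

```text
time_s: 23.2
tool_pos: [0.5286, 0.1441, 0.2043]
tool_rot: [-143.7, 90.0, -66.7]
force: [0.0, -0.6, -4.4]
grip_width: 0.0157
```

Request:
step_arm --pt "-1 -0.004 0 0 0" --pt "-1 -0.008 0 0 0" --pt "-1 -0.012 0 0 0" --pt "-1 -0.016 0 0 0" --pt "-1 -0.02 0 0 0" --pt "-1 -0.024 0 0 0" --pt "-1 -0.028 0 0 0" --pt "-1 -0.032 0 0 0" --pt "-1 -0.036 0 0 0" --pt "-1 -0.04 0 0 0" --pt "-1 -0.0435 0 0 0" --pt "-1 -0.0465 0 0 0"

```text
time_s: 24.7
tool_pos: [0.5286, 0.1441, 0.2508]
tool_rot: [-152.2, 90.0, -75.2]
force: [-0.1, -0.6, -4.2]
grip_width: 0.0154
```

Request:
step_arm --pt "-1 -0.0025 0 0 0" --pt "-1 -0.0045 0 0 0" --pt "-1 -0.006 0 0 0" --pt "-1 -0.007 0 0 0" --pt "-1 -0.0075 0 0 0" --pt "-1 -0.0075 0 0 0" --pt "-1 -0.0075 0 0 0" --pt "-1 -0.0075 0 0 0"

```text
time_s: 25.7
tool_pos: [0.5286, 0.1441, 0.258]
tool_rot: [143.5, 90.0, -139.5]
force: [0.6, 0.0, -3.9]
grip_width: 0.0159
```

```bash
python3 - <<'E'
from h import *
np.set_printoptions(precision=4,suppress=True)
now()
im,d=read_camera("scene");W=cloud("scene",d);X,Y,Z=W[...,0],W[...,1],W[...,2]
p=monitor.get_obs()["tool_pos"]
zb=p[2]-.0865
print("ball expected px",proj("scene",[p[0],p[1],zb]))
for r in regions_of("scene","ball_center")[:1]: print(r["p"],r["pixel"],r["pixels"].sum())
# rim plane: upper rim of dish
zr=p[2]-.157+.046+.028
k=(d>0)&(abs(np.hypot(X-p[0],Y-p[1])-.051)<.008)&(abs(Z-zr)<.004); w=W[k]
s=np.linalg.lstsq(np.c_[w[:,:2]-p[:2],np.ones(len(w))],w[:,2],rcond=None)[0]; print("rim",len(w),"slopes deg",np.degrees(s[:2]),"z",s[2],zr)
k=(d>0)&(abs(X-.46)<.025)&(abs(Y+.17)<.04)&(Z>.03)&(Z<.19); print("pin",k.sum(),W[k].min(0),W[k].max(0))
a=im[60:230,110:310]; cv2.imwrite(f"pics/f.png",cv2.resize(a,None,fx=3.5,fy=3.5,interpolation=2)[...,::-1])
E
```

```text
t 25.7 F [ 0.6  0.  -3.9] T [ 0.07 -0.14  0.02] w 0.0159 q [ 34.  12. -58.  95.  10.  79.  51.]
pos [0.5286 0.1441 0.258 ] jaw az 77.0 xdir [-0.0001 -0.0001 -1.    ]
ball expected px [[180.9473 150.9035]]
rim 159 slopes deg [0.0339 0.0659] z 0.1740564339956914 0.17498098916759444
pin 368 [ 0.4358 -0.1918  0.0549] [ 0.468  -0.1425  0.1597]
```

View pics/f.png

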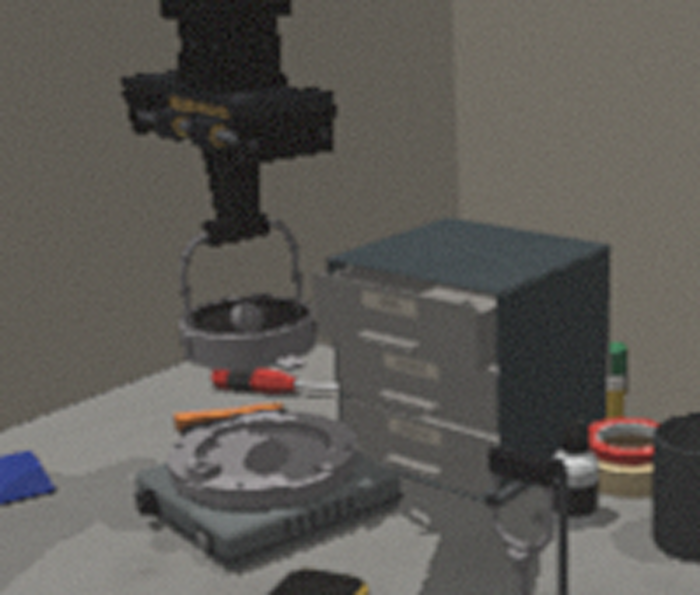

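```bash
python3 -c "
from h import *
print(env.sign_off()); now()"
```

```text
the job is handed in; nothing more can be done
None
the job is handed in; nothing more can be done
```

The job is done and handed in after about 26 s of robot time. The pin hangs by its loop on the stand's hook. The arm is holding the dish, turned a quarter turn anticlockwise, about 10 cm above its seat.

**Last checks before hand-in:**
- **Height:** the dish had risen 101 mm.
- **Level:** the rim was level to about 0.1 degrees.
- **Ball:** it showed within half a pixel of the middle of the dish in the picture. The network that finds the ball did not detect it once the gripper was over the dish, so this comes from the picture, not from the network.
- **Grip:** the wrist carried 3.9 N, which fits the dish and ball, and the grip was steady at about 15.9 mm.
- **Pin:** the depth image still showed it hanging where I left it, with its foot clear of the stand.
- **Other things:** I did not check each item's position at the end; the arm's moves were planned clear of them.

**Disagreement:** the two cameras differed by about 4 mm in x. I used the mean, and the small contact forces while gripping agreed with it.

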